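# Sort the parts of a stripped power unit

## Task

Sort the leftovers of a stripped power unit: pull the blown fuse up out of its spring clips and put it in the red scrap bin, put the black battery in the yellow battery bin, and put the two good spares, the blue relay and the green terminal strip, in the white bin. Lay each flat on its bin's floor, not on a wall or on another part, with battery, relay and strip the same way up as they are now, and let go of everything. Leave the white converter module where it is.

Things in the scene. Friction and masses are not known exactly. Their poses are not given: they have to be found in the camera images.
- fuse: White cartridge fuse with copper end caps, a lying cylinder 20 mm in diameter (19 at the white middle), 90 mm long, about 60 g. Origin: its centre; its y is the axis. At the start it lies in the clips of the fuse holder, axis 40 mm above the bench (about 14 mm when on a bin's floor). Grasp the middle across the axis: 60 mm is free between the clips, below it only the 22 mm wide, 10 mm high base.
- fuse_holder: Black holder fixed to the bench, 50 x 120 mm, with two pairs of brass spring leaves 72 mm apart along its y, each 10 mm wide and reaching 54 mm above the bench, that grip the fuse's caps. Origin: centre of the underside, on the bench; the fuse lies along its y. Pulled up, the fuse resists with 5 to 10 N over about 12 mm, then the leaves snap open; it is free once raised 20 mm.
- battery: Black block battery with an orange band on top, 26 x 48 x 17 mm (x, y, z), about 45 g, lying flat on the bench. Origin: centre of its underside.
- relay: Blue relay, a 28 x 28 x 30 mm block, about 30 g, standing on the bench. Origin: centre of its underside.
- terminal: Green terminal strip with a row of white screws on top, 18 x 62 x 17 mm (x, y, z), on the bench. Origin: centre of its underside.
- module: White converter module, 40 x 70 x 23 mm (x, y, z), loose on the bench among the parts; not to be moved. Origin: centre of its underside.
- red_bin: Red scrap bin: open-topped bin, outside 140 x 140 mm and 30 mm high, walls and floor about 4 mm thick, fixed to the bench. Origin: centre of its underside, on the bench; x and y along its sides, z up.
- yellow_bin: Yellow battery bin: open-topped bin, outside 140 x 140 mm and 30 mm high, walls and floor about 4 mm thick, fixed to the bench. Origin: centre of its underside, on the bench; x and y along its sides, z up.
- white_bin: White bin for good spares: open-topped bin, outside 140 x 140 mm and 30 mm high, walls and floor about 4 mm thick, fixed to the bench. Origin: centre of its underside, on the bench; x and y along its sides, z up.

How it is judged:
By the outcome, as a careful person would: the job done as asked, in the order asked, and still so for the second after the job is handed in, with the robot touching nothing.
It also fails if it takes over 109 s, if anything falls off the work surface, if the arm or the gripper's body presses on something with over 40 N, if the wrist force passes 120 N, or if a joint passes its speed limit or range.

## Robot

A 6-joint arm with a two-finger parallel gripper is mounted at the origin on a cart in front of the work surface, level with it; the furniture and walls round the work are solid. World frame = base frame: x ahead of the robot, y to its left, z up, the work surface at z = 0. Lengths are in m, angles in rad, forces in N, time in s.
With the tool pointing down it reaches from about 0.3 to 0.75 m from the base axis. Payload 8.5 kg.
Tool frame: the origin (TCP) lies midway between the tips of the shut fingers; the grasp point (between the pads) lies r.tcp_to_grasp behind it (r.tcp_to_grasp is the distance from the TCP to the grasp point, in m); z points along the fingers, y is the line along which they close (so a half turn about z gives the same grasp; the last joint's range is limited). The gripper opens to 88 mm and grips with 3 to 60 N. Pads are 18 mm wide; open, the fingers measure 123 mm over their backs; the gripper's body (75 mm by 187 mm) begins 45 mm behind the grasp point.
Start: joints at [0.947, 0.381, 1.297, -0, 1.464, -0.215], TCP at [0.219, 0.505, 0.239] pointing down, gripper open.
Joint ranges: [-3.11, 3.11], [-0.89, 2.33], [0.22, 2.48], [-1.42, 4.56], [0.17, 2.85], [-2.88, 2.88]. Speed limits (rad/s): [2.39, 2.39, 3.14, 3.14, 3.14, 3.14].

## Interface

Orientations are given as [roll, pitch, yaw] about the fixed x, y, z axes, in that order (R = Rz(yaw) Ry(pitch) Rx(roll)).
In Python, from plant import telemetry, viewer, ticket, r gives the robot as it stands.
- The arm moves only by the tool step_arm, never from a script. Its argument "series" is a list that holds one entry, the list of rows, each a list of 7 numbers: the shift along the tool's x, y, z in mm, then the turn, a rotation vector about the tool's x, y, z in degrees, then the opening, from 0 (shut) to 1 (fully open). In form: [[[dx, dy, dz, wx, wy, wz, hand], ...]]. A call has 1 to 8 rows; each row is the pose to reach, as a shift and turn from the pose commanded when the call began, along the tool's axes at that moment; what a row does not reach only later rows make up. A row lasts 1/10 s, in which the tool goes at most 50 mm and 8.59 degrees, less where a joint would pass 70% of its speed; a pose out of reach is approached as far as the arm can. A call with a gripper value outside its range is refused whole. The fingers move at their own pace and stop on an object; "force" is the grip in N (left out, the last holds). Time passes only in rows, so rows that repeat a pose let the fingers close. It gives the time, the measured TCP pose, the force, the opening and the grip force at its end, in the units of the state.
- telemetry.observe(): the state, without advancing time (a new reading comes with each control period).
- viewer.get_image(name): name is "side" or "top" or "wrist"; returns a dict with "image" (400x640x3 uint8, blue, green, red), "depth" (400x640 float32, m along the optical axis (not along the pixel's ray), 0 where there is no reading), "fovy" (degrees; the focal length in pixels is half the picture's height over the tangent of half this angle, whatever the lens; pixels are square), "cx", "cy" (the principal point, pixels), "world_to_cam" (4x4, takes a point from world to camera coordinates); the wrist camera has in their place "tool_from_camera" (4x4, takes a point from camera to tool coordinates, whose origin is the TCP and whose axes are the flange's). Camera axes: x right, y down, z forward; pixel columns grow to the right and rows downward; lengths in m; the calibration is good to about 2 mm. The wrist camera is an equidistant fisheye: a pixel r from the principal point sees the ray r / f radians off the axis. A picture is of the moment at which its call begins: read the wrist's pose just before it.
- ticket.finish_job(): hands the job in; it is judged then, once.
The state is a dict: "time": time; "qpos": joint angles; "joint_vel": joint speeds; "joint_efforts": joint torques, N m; "ee_pos": TCP position; "tcp_rot": TCP orientation; "wrist_force": force on the tool from outside, world axes, zero at the start; "torque": the same for the moment, N m; "opening": opening from 0.0 (shut) to 1.0 (fully open); "grip_force": force on a finger pad.
Only numpy, scipy, OpenCV 4.12 (cv2) and the standard library are available. Lean on these libraries where they do the work, as an engineer would, in place of code of your own. Each camera call takes 0.05 s, during which the arm holds its last target. There are 200 camera calls.

## Working session

There is one attempt and no reset: what is moved stays moved. The work goes in short steps, Python scripts to look and compute and a tool call to move; the robot and the scene stay as the last step left them, time stands still between calls to the robot, and variables do not carry over. Pictures are saved under pics/ and viewed, at most 15 in all, crops included, and the job is handed in when it is done.

Besides the shell and the picture viewer there is one more tool, called after ">>>" in YAML: its name, and indented under it one key for each argument. step_arm: Moves the arm, as the interface text tells. Its arguments: {"type":"object","properties":{"series":{"type":"array","items":{"type":"array","items":{"type":"array","items":{"type":"number"}}}},"force":{"type":"number"}},"required":["series"]}

```bash
ls; mkdir -p pics; python3 - <<'E'
from plant import telemetry, viewer, r
import cv2
s=telemetry.observe();print(s, r.tcp_to_grasp)
for n in("top","side"):
    d=viewer.get_image(n);cv2.imwrite(f"pics/{n}0.png",d["image"]);print(n,d["fovy"],d["cx"],d["cy"],d["world_to_cam"].tolist() if n!="wrist" else 0,(d["depth"]>0).mean())
d=viewer.get_image("wrist");print(d["fovy"],d["cx"],d["cy"],d["tool_from_camera"])
E
```

```text
pics
{'time': 0.0, 'qpos': array([ 9.46675899e-01,  3.81201592e-01,  1.29824173e+00,  2.84324278e-05,
        1.46361922e+00, -2.15268028e-01]), 'joint_vel': array([-0.00086209, -0.00156695, -0.00079819,  0.00027214, -0.00064823,
        0.00017231]), 'joint_efforts': array([ 2.26023752e-05, -4.37920439e+01, -2.24563694e+01,  7.14641763e-02,
        3.51187529e-02, -1.60927357e-05]), 'ee_pos': array([0.21846905, 0.50444555, 0.23814119]), 'tcp_rot': array([-3.14016273e+00, -3.41593920e-04,  2.73273695e+00]), 'wrist_force': array([0.63999396, 0.0096098 , 0.34591788]), 'torque': array([ 0.04380634, -0.00090853, -0.02367197]), 'grip_force': 0.0, 'opening': 1.0030708494305067} 0.0187
top 54.4153496508164 317.58784668538453 202.18060574960185 [[-0.0004315371982882056, -0.9999763194634482, 0.006868354095562539, -0.020780569025906994], [-0.9954202467789895, -0.00022702757815969534, -0.09559540135871762, 0.5175021989513645], [0.09559469691411786, -0.006878151700441931, -0.9953965767226064, 0.9934699846719144], [0.0, 0.0, 0.0, 1.0]] 0.99601171875
side 53.298998903995134 323.0801930552063 199.62943650232168 [[-0.9365724684596005, -0.3504655892773114, -0.002425295033106936, 0.4971465747695118], [-0.13935809703869562, 0.37874752775716014, -0.9149478843123211, 0.13466216487641935], [0.321576323931418, -0.8565770140217083, -0.4035647245937258, 1.0728545818563777], [0.0, 0.0, 0.0, 1.0]] 0.99610546875
65.70646984690485 318.51933793206354 198.61470239230837 [[-6.79322247e-04 -9.61676334e-01 -2.74186374e-01  7.06767580e-02]
 [ 9.99999622e-01 -8.01967994e-04  3.35215963e-04  6.32276459e-04]
 [-5.42257955e-04 -2.74186043e-01  9.61676515e-01 -1.45771889e-01]
 [ 0.00000000e+00  0.00000000e+00  0.00000000e+00  1.00000000e+00]]
```

View pics/top0.png

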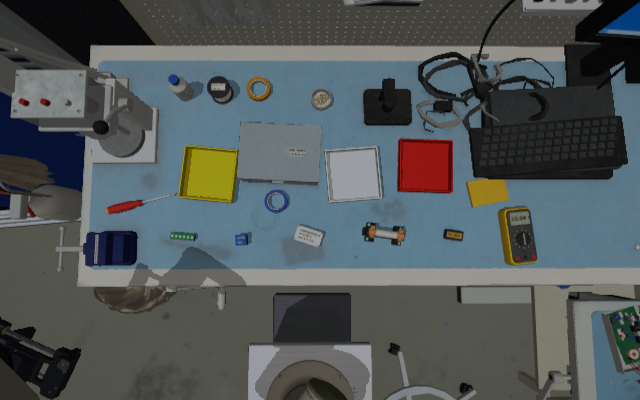

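View pics/side0.png

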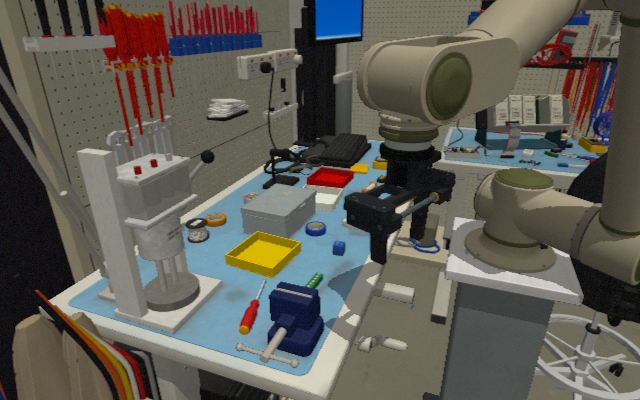

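The top view shows the yellow bin at (209,174), the white bin at (354,175) and the red bin at (426,166). Below them are the strip (183,236), relay (242,239), module (309,235), fuse (384,233) and battery (454,235). The side view shows nothing unexpected. Next I'll measure positions.

```bash
cat > h.py <<'E'
import numpy as np, cv2
from scipy.spatial.transform import Rotation as Ro
from plant import telemetry, viewer, r
def pose():
    s=telemetry.observe(); T=np.eye(4); T[:3,:3]=Ro.from_euler('xyz',s['tcp_rot']).as_matrix(); T[:3,3]=s['ee_pos']; return T
def cam(n):
    T=pose(); d=viewer.get_image(n); f=200/np.tan(np.radians(d['fovy']/2))
    W=T@d['tool_from_camera'] if n=='wrist' else np.linalg.inv(d['world_to_cam'])
    return d,f,W
def ray(c,uv):
    d,f,W=c; p=(np.atleast_2d(uv)-[d['cx'],d['cy']])/f
    if 'tool_from_camera' in d:
        t=np.linalg.norm(p,axis=1,keepdims=True); v=np.hstack([p*np.sinc(t/np.pi)/1,np.cos(t)])
    else: v=np.c_[p,np.ones(len(p))]
    return W[:3,3], v@W[:3,:3].T
def onplane(c,uv,z):
    o,v=ray(c,uv); return o+v*((z-o[2])/v[:,2])[:,None]
def project(c,P):
    d,f,W=c; q=(np.atleast_2d(P)-W[:3,3])@W[:3,:3]
    if 'tool_from_camera' in d:
        n=np.linalg.norm(q[:,:2],axis=1,keepdims=True); a=q[:,:2]/n*np.arctan2(n,q[:,2:])
    else: a=q[:,:2]/q[:,2:]
    return a*f+[d['cx'],d['cy']]
def blob(mask,c,z):
    """largest contour -> min-area rect on plane z: centre, size (long,short), angle of long side (deg)"""
    k=max(cv2.findContours(mask.astype(np.uint8),cv2.RETR_EXTERNAL,cv2.CHAIN_APPROX_NONE)[0],key=cv2.contourArea)
    P=onplane(c,k[:,0,:].astype(float),z)[:,:2]
    (x,y),(w,h),_=R=cv2.minAreaRect((P*1000).astype(np.float32))
    b=cv2.boxPoints(R); e=[b[1]-b[0],b[2]-b[1]]; L=max(e,key=np.linalg.norm)
    return np.round([x,y,max(w,h),min(w,h),np.degrees(np.arctan2(L[1],L[0]))%180],1)
def hsv(c): return cv2.cvtColor(c[0]['image'],cv2.COLOR_BGR2HSV)
def box(m,u0,u1,v0,v1):
    o=np.zeros_like(m); o[v0:v1,u0:u1]=m[v0:v1,u0:u1]; return o
def goto(xy,yaw):
    """tool-frame shift (mm) and z turn (deg) from the current pose to world x,y (mm) and yaw (deg)"""
    T=pose(); d=T[:3,:3].T@np.array([xy[0]/1000-T[0,3],xy[1]/1000-T[1,3],0])*1000
    y0=np.degrees(np.arctan2(T[1,0],T[0,0]))
    return np.round(d,1), round(-((yaw-y0+90)%180-90),1)
E
python3 - <<'E'
from h import *
c=cam('top');h=hsv(c);H,S,V=h[...,0],h[...,1],h[...,2]
b=lambda m,*a:box(m,*a)
print('yel',blob(b((H>20)&(H<35)&(S>120),170,245,135,215),c,.03))
print('red',blob(b(((H<8)|(H>172))&(S>120),390,460,130,200),c,.03))
print('wht',blob(b((S<50)&(V>120),322,388,143,206),c,.03))
print('mod',blob(b((S<60)&(V>120),290,330,218,252),c,.023))
print('strip',blob(b((H>45)&(H<80)&(S>90),165,205,225,248),c,.017))
print('relay',blob(b((H>100)&(H<125)&(S>150),230,255,228,250),c,.03))
print('batt',blob(b(V<60,438,468,224,246),c,.017))
print('band',blob(b((H>5)&(H<28)&(S>120),438,468,224,246),c,.017))
print('fuse',blob(b((S<60)&(V>120),370,397,222,244),c,.045))
print('caps',blob(b((H>3)&(H<25)&(S>90),355,412,218,248),c,.045))
d=c[0]['depth']
for u,v in[(209,174),(354,175),(426,166),(242,239),(309,235),(384,233),(454,235),(280,250)]:
    o,w=ray(c,[u,v]);print(u,v,np.round(o+w[0]*d[v,u],3))
im=c[0]['image'][205:260,150:480];cv2.imwrite('pics/t1.png',cv2.resize(im,None,fx=2.4,fy=2.4,interpolation=cv2.INTER_CUBIC))
E
```

```text
yel [593.  264.8 145.4 139.9  84.5]
red [ 615.4 -303.3  143.3  141.3   88.1]
wht [ 591.9 -113.5  143.3  139.3    4.5]
mod [430.7   4.6  69.2  40.2  71.4]
strip [429.1 331.4  64.8  16.4  84.8]
relay [420.4 176.6  31.2  23.1  90. ]
batt [ 433.1 -375.    47.8   23.8   80.5]
band [ 432.9 -379.4   39.9   15.6   81.9]
fuse [ 435.1 -195.    52.9   13.6   81.2]
caps [ 440.6 -158.1   33.1   17.9  179.2]
209 174 [0.596 0.271 0.004]
354 175 [ 0.593 -0.119  0.004]
426 166 [ 0.618 -0.314  0.004]
242 239 [0.422 0.174 0.03 ]
309 235 [0.432 0.002 0.023]
384 233 [ 0.437 -0.189  0.049]
454 235 [ 0.432 -0.378  0.018]
280 250 [0.393 0.078 0.006]
```

View pics/t1.png

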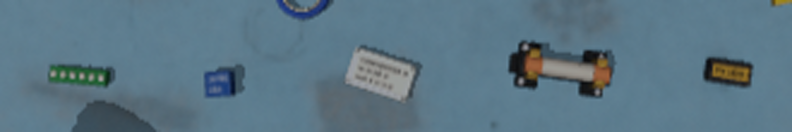

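The crop matches the measured positions, and the heights agree with the given sizes (relay 0.030, module 0.023, strip and battery about 0.017). Next I'll go above the fuse.

```bash
python3 -c "
from h import *
print(goto([435,-192],81.5))"
```

```text
(array([-4.755e+02, -5.531e+02,  4.000e-01]), np.float64(75.1))
```

>>> step_arm:
  series:
    - [[-475,-553,30,0,0,75,1],[-475,-553,30,0,0,75,1],[-475,-553,30,0,0,75,1],[-475,-553,30,0,0,75,1],[-475,-553,30,0,0,75,1],[-475,-553,30,0,0,75,1],[-475,-553,30,0,0,75,1],[-475,-553,30,0,0,75,1]]

```text
time: 1.0
ee_pos: [0.3371, 0.1211, 0.2224]
tcp_rot: [3.141, -0.0, 1.527]
wrist_force: [1.7, 1.1, -0.0]
opening: 0.999
grip_force: 0.0
```

```bash
python3 -c "
from h import *
print(pose()[:3,3],goto([435,-192],81.5))"
```

```text
[0.33707758 0.12109655 0.2223822 ] (array([-308.5,  111.6,    0. ]), np.float64(6.0))
```

>>> step_arm:
  series:
    - [[-308,112,12,0,0,6,1],[-308,112,12,0,0,6,1],[-308,112,12,0,0,6,1],[-308,112,12,0,0,6,1],[-308,112,12,0,0,6,1],[-308,112,12,0,0,6,1],[-308,112,12,0,0,6,1],[-308,112,12,0,0,6,1]]

```text
time: 1.8
ee_pos: [0.4378, -0.1921, 0.2096]
tcp_rot: [-3.141, 0.0, 1.425]
wrist_force: [-0.4, 0.0, -0.2]
opening: 0.995
grip_force: 0.0
```

```bash
python3 -c "
from h import *
c=cam('wrist');cv2.imwrite('pics/w1.png',c[0]['image'])
h=hsv(c);H,S,V=h[...,0],h[...,1],h[...,2]
print(pose()[:3,3],project(c,[[.435,-.192,.045],[.615,-.31,.004],[.433,-.378,.017]]))"
```

```text
[ 0.43723282 -0.19016758  0.20968408] [[315.84673604 182.83108281]
 [462.13253321 242.98710857]
 [335.31172624 313.11594786]]
```

View pics/w1.png

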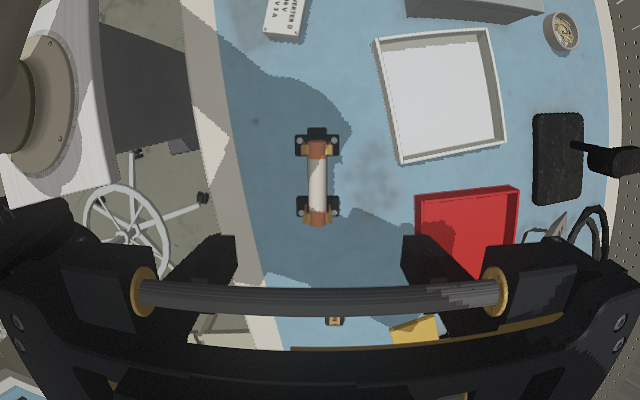

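The wrist view shows the fuse from (317,142) to (317,225), with its white middle at (317,182). The holder clips, the red bin and the white bin are all visible too.

```bash
python3 -c "
from h import *
c=cam('wrist')
h=hsv(c);H,S,V=h[...,0],h[...,1],h[...,2]
print('mid',blob(box((S<70)&(V>90),300,335,155,212),c,.043))
print('all',blob(box(((S<70)&(V>110))|((H<14)&(S>80)&(V>60)),304,331,132,232),c,.043))
hold=box((V<60),285,350,120,235);print('hold',blob(hold,c,.01))
d=c[0]['depth'];o,w=ray(c,[317,182]);print(np.round(o+w[0]*d[182,317],4))
print('red',blob(box(((H<8)|(H>172))&(S>120),400,530,180,300),c,.03))
print(goto([435,-192],81.5))"
```

```text
mid [ 435.1 -192.9   56.6   35.6   81.6]
all [ 434.4 -196.6   94.9   28.2   81.7]
hold [ 441.3 -153.5   48.3   30.4  171.7]
[ 0.4358 -0.1884  0.0488]
red [ 612.1 -290.7  146.4  126.4  177.6]
(array([-3.3, -1.5, -0. ]), np.float64(0.3))
```

>>> step_arm:
  series:
    - [[-3,-2,50,0,0,0,1],[-3,-2,100,0,0,0,1],[-3,-2,140,0,0,0,1],[-3,-2,170,0,0,0,1],[-3,-2,187,0,0,0,1],[-3,-2,187,0,0,0,1],[-3,-2,187,0,0,0,0],[-3,-2,187,0,0,0,0]]
  force: 30

```text
time: 2.7
ee_pos: [0.4354, -0.1916, 0.0246]
tcp_rot: [3.14, 0.001, 1.429]
wrist_force: [-0.0, -0.7, -1.3]
opening: 0.84
grip_force: 0.0
```

>>> step_arm:
  series:
    - [[0,0,0,0,0,0,0],[0,0,0,0,0,0,0],[0,0,0,0,0,0,0],[0,0,0,0,0,0,0],[0,0,0,0,0,0,0]]

```text
time: 3.2
ee_pos: [0.4349, -0.1918, 0.0234]
tcp_rot: [3.142, 0.0, 1.428]
wrist_force: [-0.1, -0.1, -0.4]
opening: 0.386
grip_force: 0.0
```

>>> step_arm:
  series:
    - [[0,0,0,0,0,0,0],[0,0,0,0,0,0,0],[0,0,0,0,0,0,0],[0,0,0,0,0,0,0],[0,0,0,0,0,0,0]]

```text
time: 3.7
ee_pos: [0.435, -0.1918, 0.0233]
tcp_rot: [3.141, 0.0, 1.428]
wrist_force: [1.5, 0.9, -1.8]
opening: 0.203
grip_force: 30.0
```

>>> step_arm:
  series:
    - [[0,0,-5,0,0,0,0],[0,0,-10,0,0,0,0],[0,0,-15,0,0,0,0],[0,0,-20,0,0,0,0],[0,0,-25,0,0,0,0],[0,0,-30,0,0,0,0],[0,0,-60,0,0,0,0],[0,0,-100,0,0,0,0]]
  force: 40

```text
time: 4.5
ee_pos: [0.434, -0.1912, 0.1234]
tcp_rot: [-3.138, -0.002, 1.428]
wrist_force: [1.0, -0.7, -0.3]
opening: 0.201
grip_force: 40.0
```

```bash
python3 -c "
from h import *
c=cam('wrist');cv2.imwrite('pics/w2.png',c[0]['image'][60:400,150:560])
print(goto([614,-305],88))"
```

```text
(array([-85.8, 191.7,   1.6]), np.float64(-6.2))
```

View pics/w2.png

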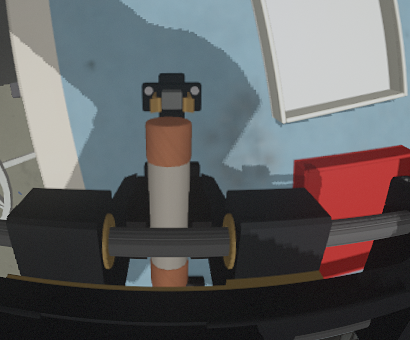

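The wrist view shows the fuse clear of the clips, held by its middle, with the empty holder below and behind it. Next is the red bin.

>>> step_arm:
  series:
    - [[-43,96,0,0,0,-3,0],[-86,192,0,0,0,-6,0],[-86,192,0,0,0,-6,0],[-86,192,0,0,0,-6,0],[-86,192,0,0,0,-6,0],[-86,192,0,0,0,-6,0],[-86,192,0,0,0,-6,0]]

```text
time: 5.25
ee_pos: [0.612, -0.3037, 0.123]
tcp_rot: [-3.14, -0.001, 1.533]
wrist_force: [-0.8, -0.6, -0.9]
opening: 0.199
grip_force: 40.0
```

```bash
python3 -c "
from h import *
t=cam('top');h=hsv(t);H,S,V=h[...,0],h[...,1],h[...,2]
cv2.imwrite('pics/t2.png',cv2.resize(t[0]['image'][100:260,300:500],None,fx=3,fy=3))
print(pose()[:3,3])
w=cam('wrist');h=hsv(w);H,S,V=h[...,0],h[...,1],h[...,2]
cv2.imwrite('pics/w3.png',w[0]['image'])
"
```

```text
[ 0.61185582 -0.30352137  0.12338508]
```

View pics/w3.png

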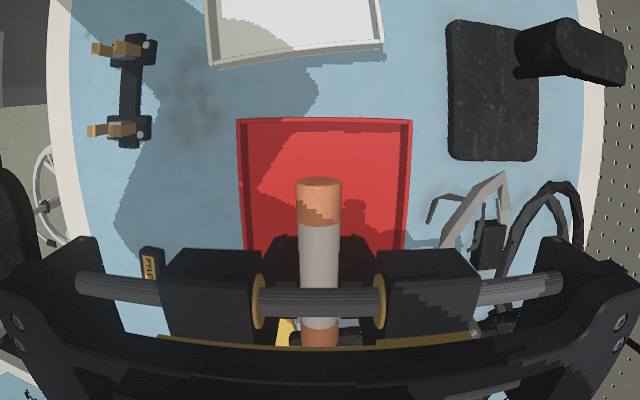

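The red bin's far rim runs from (237,119) to (413,121), and the fuse is over it. I'll check the bin's position from the rim.

```bash
python3 -c "
from h import *
w=cam('wrist')
print(onplane(w,[[237,119],[413,121],[242,210],[409,210]],.03).round(4)); d=w[0]['depth']
for uv in [(319,182),(319,215),(319,250),(319,335)]:
  o,v=ray(w,uv);print((o+v[0]*d[uv[1],uv[0]]).round(4))
print(goto([615,-305],88))"
```

```text
[[ 0.5508 -0.2334  0.03  ]
 [ 0.689  -0.2398  0.03  ]
 [ 0.5482 -0.3079  0.03  ]
 [ 0.6873 -0.3133  0.03  ]]
[ 0.6138 -0.2609  0.1445]
[ 0.6133 -0.2731  0.1507]
[ 0.6127 -0.2891  0.1501]
[ 0.6113 -0.326   0.1622]
(array([-1.2,  3.1, -0. ]), np.float64(-0.2))
```

>>> step_arm:
  series:
    - [[-2,5,30,0,0,0,0],[-2,5,65,0,0,0,0],[-2,5,90,0,0,0,0],[-2,5,105,0,0,0,0],[-2,5,112,0,0,0,0],[-2,5,115,0,0,0,0],[-2,5,115,0,0,0,0]]

```text
time: 6.1
ee_pos: [0.6179, -0.3066, 0.0092]
tcp_rot: [3.14, 0.001, 1.533]
wrist_force: [-0.1, -0.4, -1.7]
opening: 0.198
grip_force: 40.0
```

>>> step_arm:
  series:
    - [[0,0,0,0,0,0,0.4],[0,0,0,0,0,0,0.4],[0,0,0,0,0,0,0.4],[0,0,0,0,0,0,0.4],[0,0,0,0,0,0,0.4],[0,0,0,0,0,0,0.4]]

```text
time: 6.7
ee_pos: [0.6176, -0.3064, 0.0083]
tcp_rot: [3.142, 0.0, 1.533]
wrist_force: [0.1, 0.2, 0.1]
opening: 0.401
grip_force: 0.0
```

>>> step_arm:
  series:
    - [[0,0,-10,0,0,0,0.5],[0,0,-25,0,0,0,0.5],[0,0,-60,0,0,0,0.7],[0,0,-110,0,0,0,0.7],[0,0,-160,0,0,0,0.7],[0,0,-190,0,0,0,0.7],[0,0,-190,0,0,0,0.7]]

```text
time: 7.4
ee_pos: [0.6188, -0.3071, 0.2056]
tcp_rot: [3.132, 0.006, 1.533]
wrist_force: [1.1, 0.0, -0.0]
opening: 0.698
grip_force: 0.0
```

```bash
python3 -c "
from h import *
w=cam('top');im=cv2.resize(w[0]['image'][120:260,380:500],None,fx=4,fy=4);cv2.imwrite('pics/t3.png',im)
print(pose()[:3,3],goto([433,-376],81))"
```

```text
[ 0.61807105 -0.30665074  0.20205139] (array([ -76.3, -182.3,   -0.7]), np.float64(6.8))
```

View pics/t3.png

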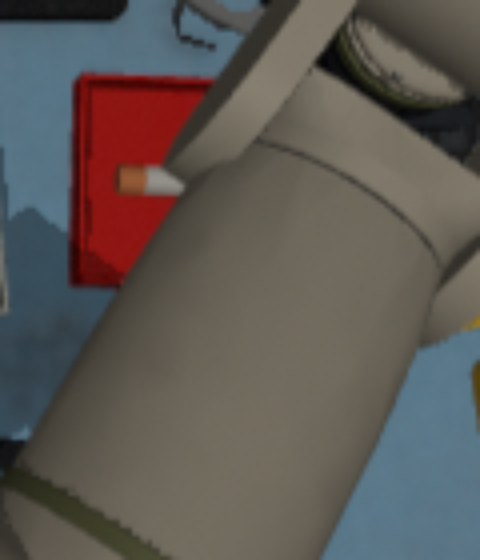

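The top view shows the fuse lying flat in the middle of the red bin, with its left end at (130,180). The battery is next.

>>> step_arm:
  series:
    - [[-76,-182,0,0,0,7,1],[-76,-182,0,0,0,7,1],[-76,-182,0,0,0,7,1],[-76,-182,0,0,0,7,1],[-76,-182,0,0,0,7,1],[-76,-182,0,0,0,7,1]]

```text
time: 8.05
ee_pos: [0.4321, -0.3755, 0.198]
tcp_rot: [-3.141, -0.001, 1.409]
wrist_force: [0.1, 0.7, 0.8]
opening: 0.998
grip_force: 0.0
```

```bash
python3 -c "
from h import *
w=cam('wrist');h=hsv(w);H,S,V=h[...,0],h[...,1],h[...,2]
print(project(w,[.433,-.376,.017]))
cv2.imwrite('pics/w4.png',w[0]['image'][100:300,200:440])
m=box(V<70,290,345,155,215);print(blob(m,w,.017))
m=box((H>5)&(H<28)&(S>120)&(V>70),290,345,155,215);print(blob(m,w,.017))
print(goto([433,-376],81))"
```

```text
[[319.53231097 179.61836678]]
[ 432.4 -376.1   47.6   24.2   80.7]
[ 432.7 -377.7   37.8   11.9   80.5]
(array([-0.8,  0.2, -0. ]), np.float64(-0.2))
```

View pics/w4.png

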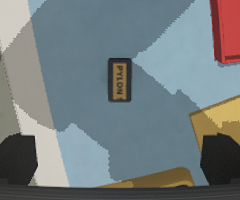

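The wrist view shows the battery at (320,180), and the measured size and angle agree with the top view. I'll grasp it.

>>> step_arm:
  series:
    - [[-1,0,50,0,0,0,1],[-1,0,100,0,0,0,1],[-1,0,140,0,0,0,1],[-1,0,170,0,0,0,1],[-1,0,185,0,0,0,0.8],[-1,0,192,0,0,0,0.6],[-1,0,193,0,0,0,0.5],[-1,0,193,0,0,0,0.4]]
  force: 20

```text
time: 8.9
ee_pos: [0.4334, -0.3764, 0.0058]
tcp_rot: [3.141, 0.001, 1.411]
wrist_force: [1.4, -0.2, 0.0]
opening: 0.662
grip_force: 0.0
```

>>> step_arm:
  series:
    - [[0,0,0,0,0,0,0],[0,0,0,0,0,0,0],[0,0,0,0,0,0,0],[0,0,0,0,0,0,0],[0,0,0,0,0,0,0],[0,0,0,0,0,0,0]]

```text
time: 9.5
ee_pos: [0.4327, -0.3765, 0.0056]
tcp_rot: [3.141, 0.0, 1.411]
wrist_force: [-0.9, 0.5, 2.9]
opening: 0.293
grip_force: 20.0
```

>>> step_arm:
  series:
    - [[0,0,-20,0,0,0,0],[0,0,-60,0,0,0,0],[0,0,-110,0,0,0,0],[0,0,-160,0,0,0,0],[0,0,-195,0,0,0,0],[0,0,-195,0,0,0,0]]

```text
time: 10.1
ee_pos: [0.4337, -0.3776, 0.2053]
tcp_rot: [3.135, 0.006, 1.411]
wrist_force: [0.2, -0.2, -0.4]
opening: 0.29
grip_force: 20.0
```

```bash
python3 -c "
from h import *
c=cam('top')
d=c[0]['depth']
for u,v in[(280,150),(260,170),(384,90)]:
    o,w=ray(c,[u,v]);print(np.round(o+w[0]*d[v,u],3))
print(telemetry.observe()['opening'],goto([595,268],85),goto([440,0],81))"
```

```text
[0.642 0.073 0.087]
[0.592 0.122 0.086]
[ 0.773 -0.178  0.146]
0.2885821999700444 (array([662.4,  57.1,  -1.8]), np.float64(-4.2)) (array([373.1, -53.2,  -1.3]), np.float64(-0.2))
```

>>> step_arm:
  series:
    - [[662,57,0,0,0,-4,0],[662,57,0,0,0,-4,0],[662,57,0,0,0,-4,0],[662,57,0,0,0,-4,0],[662,57,0,0,0,-4,0],[662,57,0,0,0,-4,0],[662,57,0,0,0,-4,0],[662,57,0,0,0,-4,0]]

```text
time: 10.95
ee_pos: [0.5296, 0.0137, 0.1985]
tcp_rot: [-3.138, -0.0, 1.48]
wrist_force: [0.8, 0.7, -0.4]
opening: 0.292
grip_force: 20.0
```

```bash
python3 -c "
from h import *
print(telemetry.observe()['opening'],goto([595,268],85))"
```

```text
0.29235995560321076 (array([ 2.592e+02,  4.210e+01, -1.000e-01]), np.float64(-0.2))
```

>>> step_arm:
  series:
    - [[259,42,0,0,0,0,0],[259,42,0,0,0,0,0],[259,42,0,0,0,0,0],[259,42,0,0,0,0,0],[259,42,0,0,0,0,0],[259,42,0,0,0,0,0],[259,42,0,0,0,0,0]]

```text
time: 11.65
ee_pos: [0.5947, 0.2671, 0.1978]
tcp_rot: [-3.138, 0.001, 1.483]
wrist_force: [-0.1, -0.1, -0.6]
opening: 0.292
grip_force: 20.0
```

```bash
python3 -c "
from h import *
w=cam('wrist')
cv2.imwrite('pics/w5.png',w[0]['image'])
print(goto([595,268],85),project(w,[[.595+.07*a,.268+.07*b,.03] for a,b in [(1,1),(1,-1),(-1,-1),(-1,1)]]))"
```

```text
(array([ 2.5, -0. , -0. ]), np.float64(-0.1)) [[382.09280996 108.20868279]
 [387.23506689 236.901132  ]
 [262.68494475 247.04501003]
 [244.88958177 120.64253338]]
```

View pics/w5.png

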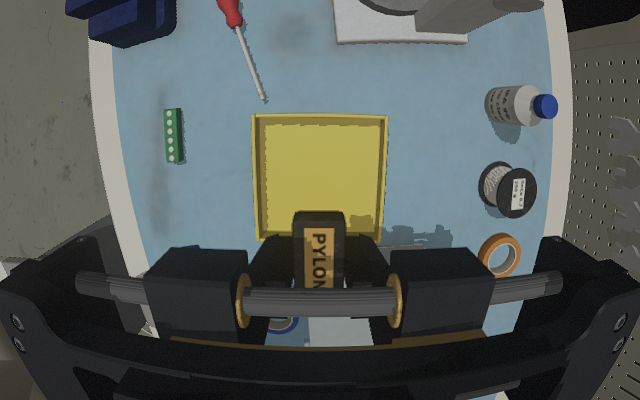

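The yellow bin's corners are at (252,115), (388,115), (257,240) and (383,240), so it is centred under the battery. I'll lower it and release.

>>> step_arm:
  series:
    - [[2,0,50,0,0,0,0],[2,0,100,0,0,0,0],[2,0,140,0,0,0,0],[2,0,165,0,0,0,0],[2,0,178,0,0,0,0],[2,0,184,0,0,0,0],[2,0,187,0,0,0,0],[2,0,187,0,0,0,0]]

```text
time: 12.5
ee_pos: [0.596, 0.2675, 0.0143]
tcp_rot: [3.14, -0.0, 1.48]
wrist_force: [-0.8, -0.2, -0.3]
opening: 0.293
grip_force: 20.0
```

>>> step_arm:
  series:
    - [[0,0,0,0,0,0,0.45],[0,0,0,0,0,0,0.45],[0,0,0,0,0,0,0.45],[0,0,0,0,0,0,0.45],[0,0,0,0,0,0,0.45]]

```text
time: 13.0
ee_pos: [0.5955, 0.2677, 0.0134]
tcp_rot: [3.141, -0.0, 1.48]
wrist_force: [-0.0, -0.3, -0.1]
opening: 0.45
grip_force: 0.0
```

>>> step_arm:
  series:
    - [[0,0,-10,0,0,0,0.5],[0,0,-25,0,0,0,0.5],[0,0,-60,0,0,0,0.7],[0,0,-110,0,0,0,0.8],[0,0,-160,0,0,0,1],[0,0,-190,0,0,0,1],[0,0,-190,0,0,0,1]]

```text
time: 13.7
ee_pos: [0.5968, 0.2681, 0.2102]
tcp_rot: [3.131, -0.004, 1.481]
wrist_force: [0.2, -0.4, 0.0]
opening: 0.931
grip_force: 0.0
```

```bash
python3 -c "
from h import *
w=cam('wrist');h=hsv(w);H,S,V=h[...,0],h[...,1],h[...,2]
cv2.imwrite('pics/w6.png',w[0]['image'][100:300,200:440])
print(blob(box(V<80,290,350,150,210),w,.021),goto([421,174],88))
u=project(w,[.421,.174,.03]);print(u)"
```

```text
[596.1 268.1  47.7  24.2  85.1] (array([-109.3, -165.8,   -1.1]), np.float64(-3.2))
[[185.38735083 266.56953633]]
```

View pics/w6.png

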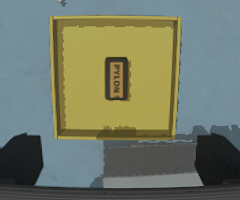

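The battery lies flat in the centre of the yellow bin, at about (317,178) in the full image. The relay is next.

>>> step_arm:
  series:
    - [[-109,-166,0,0,0,-3,1],[-109,-166,0,0,0,-3,1],[-109,-166,0,0,0,-3,1],[-109,-166,0,0,0,-3,1],[-109,-166,0,0,0,-3,1],[-109,-166,0,0,0,-3,1]]

```text
time: 14.35
ee_pos: [0.4199, 0.1739, 0.2034]
tcp_rot: [3.142, -0.0, 1.532]
wrist_force: [0.4, 0.2, 0.3]
opening: 1.004
grip_force: 0.0
```

```bash
python3 -c "
from h import *
w=cam('wrist');h=hsv(w);H,S,V=h[...,0],h[...,1],h[...,2]
cv2.imwrite('pics/w7.png',cv2.resize(w[0]['image'][100:300,200:440],None,fx=3,fy=3))
m=box((H>105)&(H<125)&(S>140),280,360,140,230)
print(blob(m,w,.03),blob(m&(V>110),w,.03),np.percentile(V[m],[10,30,50,70,90]))
d=w[0]['depth'];v,u=np.nonzero(m);o,q=ray(w,np.c_[u,v]);P=o+q*d[v,u][:,None];P=P[P[:,2]>.027];print(len(P),cv2.minAreaRect((P[:,:2]*1000).astype(np.float32)))
print(pose()[:3,3],goto([421,174],88))"
```

```text
[417.4 178.   23.1  15.4  92. ] [417.4 178.   23.1  15.4  92. ] [137.  138.  138.5 139.  140. ]
180 ((420.968017578125, 178.685791015625), (22.639406204223633, 23.754514694213867), 3.0547714233398438)
[0.42093365 0.17418991 0.20339988] (array([-0.2,  0.1,  0. ]), np.float64(-0.2))
```

View pics/w7.png

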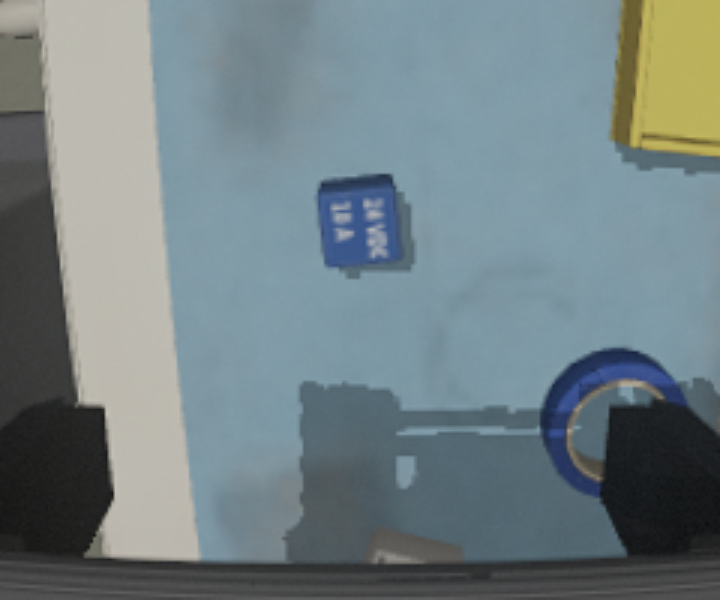

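The relay's top-face corners in the crop are (320,190), (393,183), (400,260) and (327,268). The blue tape ring spans about (545–690, 350–490).

```bash
python3 -c "
from h import *
w=cam('wrist')
K=np.array([[320,190],[393,183],[400,260],[327,268]])/3+[200,100]
P=onplane(w,K,.03)[:,:2]*1000;print(P.round(1),P.mean(0));e=P[0]-P[3];f=P[1]-P[0];g=P[1]-P[2]
for a in(e,f,g):print(np.linalg.norm(a),np.degrees(np.arctan2(a[1],a[0])))
print('tape',onplane(w,np.array([[545,420],[620,350]])/3+[200,100],.015))
print(goto(P.mean(0),85))"
```

```text
[[409.5 193.3]
 [434.9 194.7]
 [436.6 167.1]
 [410.7 165.2]] [422.93050362 180.08883258]
28.07560835273959 92.33785761232443
25.472503941318834 3.317591607951424
27.66989489177232 93.4154354287169
tape [[0.49337062 0.09615198 0.015     ]
 [0.52284213 0.12420542 0.015     ]]
(array([5.8, 1.3, 0. ]), np.float64(2.8))
```

>>> step_arm:
  series:
    - [[6,1,50,0,0,-5,1],[6,1,100,0,0,-5,1],[6,1,140,0,0,-5,1],[6,1,170,0,0,-5,1],[6,1,187,0,0,-5,0.8],[6,1,195,0,0,-5,0.6],[6,1,197,0,0,-5,0.5],[6,1,197,0,0,-5,0.5]]
  force: 15

```text
time: 15.25
ee_pos: [0.4223, 0.1803, 0.0065]
tcp_rot: [3.141, -0.0, 1.62]
wrist_force: [0.1, 0.2, -0.1]
opening: 0.66
grip_force: 0.0
```

>>> step_arm:
  series:
    - [[0,0,0,0,0,0,0],[0,0,0,0,0,0,0],[0,0,0,0,0,0,0],[0,0,0,0,0,0,0],[0,0,0,0,0,0,0],[0,0,0,0,0,0,0]]

```text
time: 15.85
ee_pos: [0.4217, 0.1801, 0.0067]
tcp_rot: [3.141, -0.0, 1.62]
wrist_force: [-1.8, -0.4, 5.6]
opening: 0.315
grip_force: 15.0
```

>>> step_arm:
  series:
    - [[0,0,-20,0,0,0,0],[0,0,-60,0,0,0,0],[0,0,-110,0,0,0,0],[0,0,-160,0,0,0,0],[0,0,-195,0,0,0,0],[0,0,-195,0,0,0,0]]

```text
time: 16.45
ee_pos: [0.4231, 0.1804, 0.2055]
tcp_rot: [3.133, -0.001, 1.62]
wrist_force: [-0.1, -0.2, -0.6]
opening: 0.314
grip_force: 15.0
```

```bash
python3 -c "
from h import *
print(telemetry.observe()['opening'],goto([592,-145],94),pose()[:3,3])"
```

```text
0.31433525071312163 (array([-333.3,  152.6,    1.1]), np.float64(-1.2)) [0.42312425 0.18038468 0.2055085 ]
```

>>> step_arm:
  series:
    - [[-346,155,0,0,0,-2,0],[-346,155,0,0,0,-2,0],[-346,155,0,0,0,-2,0],[-346,155,0,0,0,-2,0],[-346,155,0,0,0,-2,0],[-346,155,0,0,0,-2,0],[-346,155,0,0,0,-2,0],[-346,155,0,0,0,-2,0]]

```text
time: 17.25
ee_pos: [0.594, -0.1612, 0.1992]
tcp_rot: [-3.14, -0.001, 1.653]
wrist_force: [-0.1, -0.4, -0.5]
opening: 0.314
grip_force: 15.0
```

>>> step_arm:
  series:
    - [[0,0,0,0,0,0,0],[0,0,0,0,0,0,0]]

```text
time: 17.45
ee_pos: [0.593, -0.1578, 0.1997]
tcp_rot: [-3.139, -0.002, 1.654]
wrist_force: [-1.3, -0.0, -0.1]
opening: 0.319
grip_force: 15.0
```

```bash
python3 -c "
from h import *
w=cam('wrist')
cv2.imwrite('pics/w8.png',w[0]['image'])
print(goto([595,-158],94.5))"
```

```text
(array([-1.1,  2.1, -0. ]), np.float64(0.3))
```

View pics/w8.png

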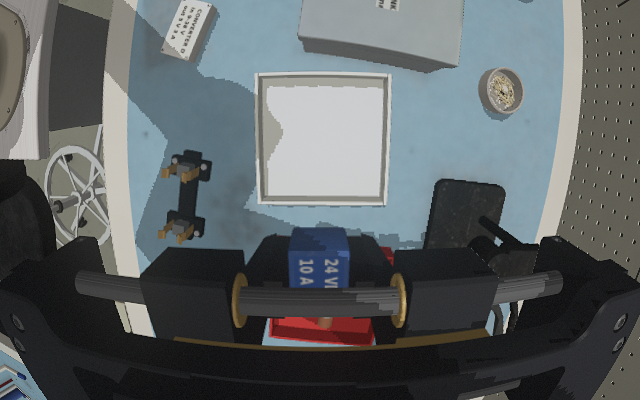

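The white bin's rim corners are (256,73), (391,75), (388,207) and (256,203), and the relay is held upright.

```bash
python3 -c "
from h import *
w=cam('wrist')
P=onplane(w,[[256,73],[391,75],[388,207],[256,203]],.03)[:,:2]*1000;print(P.round(1),P.mean(0))
e=P[0]-P[3];g=P[1]-P[2];print([ (np.linalg.norm(a),np.degrees(np.arctan2(a[1],a[0]))) for a in (e,g,P[1]-P[0],P[2]-P[3])])
a=np.radians(4.5);R=np.array([[np.cos(a),-np.sin(a)],[np.sin(a),np.cos(a)]])
for l in([0,-40],[0,18]):
  q=P.mean(0)+R@l;print(q,goto(q,94.5))
"
```

```text
[[ 520.   -48.9]
 [ 657.   -38.9]
 [ 670.4 -178.7]
 [ 527.4 -186.2]] [ 593.67693346 -113.136109  ]
[(np.float64(137.50371540218904), np.float64(93.10054096470711)), (np.float64(140.43301889279925), np.float64(95.48861662114949)), (np.float64(137.3464478989949), np.float64(4.165110615494669)), (np.float64(143.17449210103965), np.float64(2.9982718006040567))]
[ 596.81529729 -153.01280234] (array([ 3.3,  4.2, -0. ]), np.float64(0.4))
[592.26466973 -95.19159699] (array([61.3,  4.6,  0.1]), np.float64(0.4))
```

>>> step_arm:
  series:
    - [[3,4,50,0,0,0,0],[3,4,100,0,0,0,0],[3,4,140,0,0,0,0],[3,4,165,0,0,0,0],[3,4,178,0,0,0,0],[3,4,185,0,0,0,0],[3,4,188,0,0,0,0],[3,4,188,0,0,0,0]]

```text
time: 18.35
ee_pos: [0.5976, -0.1545, 0.0142]
tcp_rot: [3.14, 0.001, 1.655]
wrist_force: [0.1, 0.3, -0.0]
opening: 0.317
grip_force: 15.0
```

>>> step_arm:
  series:
    - [[0,0,0,0,0,0,0],[0,0,0,0,0,0,0.45],[0,0,0,0,0,0,0.45],[0,0,0,0,0,0,0.45],[0,0,0,0,0,0,0.45],[0,0,0,0,0,0,0.45]]

```text
time: 18.95
ee_pos: [0.5972, -0.1546, 0.0133]
tcp_rot: [3.141, 0.0, 1.655]
wrist_force: [-0.1, 0.7, -0.3]
opening: 0.449
grip_force: 0.0
```

>>> step_arm:
  series:
    - [[0,0,-10,0,0,0,0.5],[0,0,-25,0,0,0,0.5],[0,0,-60,0,0,0,0.7],[0,0,-110,0,0,0,0.8],[0,0,-160,0,0,0,1],[0,0,-190,0,0,0,1],[0,0,-190,0,0,0,1]]

```text
time: 19.65
ee_pos: [0.5984, -0.155, 0.209]
tcp_rot: [3.133, 0.005, 1.655]
wrist_force: [-0.2, -0.3, -0.8]
opening: 0.931
grip_force: 0.0
```

```bash
python3 -c "
from h import *
w=cam('wrist');h=hsv(w);H,S,V=h[...,0],h[...,1],h[...,2]
cv2.imwrite('pics/w9.png',w[0]['image'])
print(blob(box((H>105)&(H<125)&(S>140),260,400,60,240),w,.034),goto([429,331],85),pose()[:3,3])"
```

```text
Traceback (most recent call last):
  File "h.py", line 26, in blob
    k=max(cv2.findContours(mask.astype(np.uint8),cv2.RETR_EXTERNAL,cv2.CHAIN_APPROX_NONE)[0],key=cv2.contourArea)
ValueError: max() iterable argument is empty
```

View pics/w9.png

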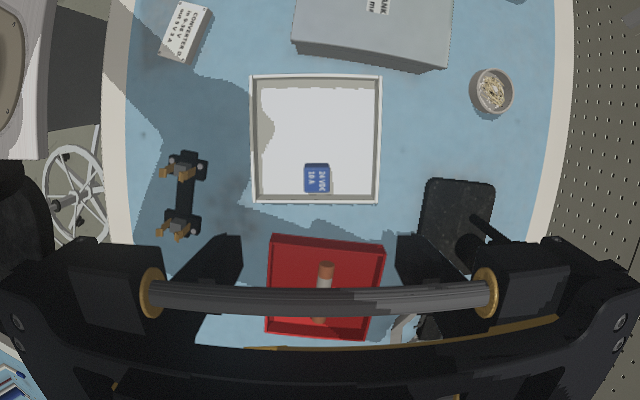

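The relay stands upright in the white bin at (317,178), clear of the walls, and the fuse is in the red bin. The strip is next.

```bash
python3 -c "
from h import *
print(goto([429,331],85),pose()[:3,3])"
```

```text
(array([ 498.2, -127.1,   -1.7]), np.float64(9.8)) [ 0.59757495 -0.15469764  0.20580321]
```

>>> step_arm:
  series:
    - [[498,-127,0,0,0,10,1],[498,-127,0,0,0,10,1],[498,-127,0,0,0,10,1],[498,-127,0,0,0,10,1],[498,-127,0,0,0,10,1],[498,-127,0,0,0,10,1],[498,-127,0,0,0,10,1],[498,-127,0,0,0,10,1]]

```text
time: 20.5
ee_pos: [0.4644, 0.2249, 0.2021]
tcp_rot: [-3.139, 0.001, 1.48]
wrist_force: [0.6, -0.6, 0.2]
opening: 1.002
grip_force: 0.0
```

```bash
python3 -c "
from h import *
print(goto([429,331],85),pose()[:3,3])"
```

```text
(array([102.4, -44.9,   0. ]), np.float64(-0.2)) [0.46441321 0.2249158  0.20205041]
```

>>> step_arm:
  series:
    - [[102,-45,0,0,0,0,1],[102,-45,0,0,0,0,1],[102,-45,0,0,0,0,1],[102,-45,0,0,0,0,1],[102,-45,0,0,0,0,1]]

```text
time: 21.0
ee_pos: [0.4306, 0.3281, 0.2025]
tcp_rot: [-3.14, 0.001, 1.48]
wrist_force: [0.5, 0.0, -0.1]
opening: 0.998
grip_force: 0.0
```

```bash
python3 -c "
from h import *
w=cam('wrist');h=hsv(w);H,S,V=h[...,0],h[...,1],h[...,2]
m=box((H>40)&(H<85)&(S>90),280,360,120,240)
b=blob(m,w,.017);print(b,goto(b[:2],b[4]),pose()[:3,3])
cv2.imwrite('pics/w10.png',cv2.resize(w[0]['image'][80:300,200:440],None,fx=2,fy=2))"
```

```text
[429.8 335.   61.2  16.5  85. ] (array([ 7.2, -1.7, -0. ]), np.float64(-0.3)) [0.4308831 0.3277141 0.2027442]
```

View pics/w10.png

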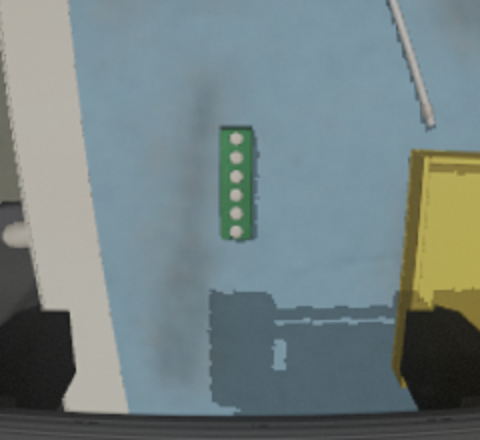

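The strip's centre is at about (237,183) in the crop, its size matches, and the bench around it is clear. I'll grasp it.

>>> step_arm:
  series:
    - [[7,-2,50,0,0,0,1],[7,-2,100,0,0,0,1],[7,-2,140,0,0,0,1],[7,-2,170,0,0,0,0.9],[7,-2,187,0,0,0,0.7],[7,-2,195,0,0,0,0.5],[7,-2,197,0,0,0,0.4],[7,-2,197,0,0,0,0.4]]
  force: 20

```text
time: 21.85
ee_pos: [0.4298, 0.3358, 0.0069]
tcp_rot: [3.141, -0.0, 1.479]
wrist_force: [-0.0, -0.0, 0.2]
opening: 0.568
grip_force: 0.0
```

>>> step_arm:
  series:
    - [[0,0,0,0,0,0,0],[0,0,0,0,0,0,0],[0,0,0,0,0,0,0],[0,0,0,0,0,0,0],[0,0,0,0,0,0,0],[0,0,0,0,0,0,0],[0,0,0,0,0,0,0]]

```text
time: 22.55
ee_pos: [0.4292, 0.3363, 0.0066]
tcp_rot: [3.141, -0.0, 1.48]
wrist_force: [0.0, 0.1, 4.5]
opening: 0.203
grip_force: 20.0
```

>>> step_arm:
  series:
    - [[0,0,-20,0,0,0,0],[0,0,-60,0,0,0,0],[0,0,-110,0,0,0,0],[0,0,-160,0,0,0,0],[0,0,-195,0,0,0,0],[0,0,-195,0,0,0,0]]

```text
time: 23.15
ee_pos: [0.4305, 0.337, 0.2059]
tcp_rot: [3.134, -0.005, 1.481]
wrist_force: [0.5, 0.1, -2.0]
opening: 0.201
grip_force: 20.0
```

```bash
python3 -c "
from h import *
print(telemetry.observe()['opening'],goto([592,-96],94.5),pose()[:3,3])"
```

```text
0.20111768243919084 (array([-4.167e+02,  1.998e+02, -4.000e-01]), np.float64(-9.7)) [0.43050326 0.3369651  0.20593092]
```

>>> step_arm:
  series:
    - [[-416,200,0,0,0,-10,0],[-416,200,0,0,0,-10,0],[-416,200,0,0,0,-10,0],[-416,200,0,0,0,-10,0],[-416,200,0,0,0,-10,0],[-416,200,0,0,0,-10,0],[-416,200,0,0,0,-10,0],[-416,200,0,0,0,-10,0]]

```text
time: 23.95
ee_pos: [0.5674, -0.0358, 0.1999]
tcp_rot: [-3.14, -0.001, 1.655]
wrist_force: [-0.0, 1.1, -0.1]
opening: 0.199
grip_force: 20.0
```

```bash
python3 -c "
from h import *
print(goto([592,-96],94.5),pose()[:3,3])"
```

```text
(array([-62.1,  19.4,  -0.1]), np.float64(0.3)) [ 0.56741256 -0.03576783  0.19987731]
```

>>> step_arm:
  series:
    - [[-62,20,0,0,0,0,0],[-62,20,0,0,0,0,0],[-62,20,0,0,0,0,0],[-62,20,0,0,0,0,0],[-62,20,0,0,0,0,0]]

```text
time: 24.45
ee_pos: [0.5921, -0.092, 0.2012]
tcp_rot: [-3.141, -0.001, 1.657]
wrist_force: [-0.1, 0.2, -0.4]
opening: 0.204
grip_force: 20.0
```

```bash
python3 -c "
from h import *
print(goto([592,-96],94.5),pose()[:3,3])
c=cam('top');d=c[0]['depth']
v,u=np.mgrid[110:200,230:345];o,q=ray(c,np.c_[u.ravel(),v.ravel()]);P=o+q*d[v,u].ravel()[:,None];P=P[(P[:,2]>.08)&(P[:,2]<.095)];print('box',len(P),P.min(0),P.max(0))"
```

```text
(array([-4. , -0.4, -0. ]), np.float64(0.4)) [ 0.59207456 -0.09201479  0.20118677]
box 4203 [ 0.55999611 -0.0240566   0.08006745] [0.71415292 0.17967007 0.09170911]
```

>>> step_arm:
  series:
    - [[-3,0,50,0,0,0,0],[-3,0,90,0,0,0,0],[-3,0,120,0,0,0,0],[-3,0,140,0,0,0,0],[-3,0,150,0,0,0,0],[-3,0,155,0,0,0,0]]

```text
time: 25.1
ee_pos: [0.5927, -0.096, 0.046]
tcp_rot: [-3.141, -0.0, 1.656]
wrist_force: [0.1, -0.3, -0.3]
opening: 0.2
grip_force: 20.0
```

>>> step_arm:
  series:
    - [[0,0,10,0,0,0,0],[0,0,20,0,0,0,0],[0,0,28,0,0,0,0],[0,0,33,0,0,0,0],[0,0,34,0,0,0,0],[0,0,34,0,0,0,0]]

```text
time: 25.7
ee_pos: [0.5929, -0.0969, 0.0123]
tcp_rot: [3.142, 0.0, 1.655]
wrist_force: [-0.1, 0.3, -0.1]
opening: 0.2
grip_force: 20.0
```

>>> step_arm:
  series:
    - [[0,0,0,0,0,0,0.35],[0,0,0,0,0,0,0.35],[0,0,0,0,0,0,0.35],[0,0,0,0,0,0,0.35],[0,0,0,0,0,0,0.35],[0,0,0,0,0,0,0.35]]

```text
time: 26.3
ee_pos: [0.5928, -0.0968, 0.0123]
tcp_rot: [3.142, -0.0, 1.655]
wrist_force: [0.3, -0.1, -0.0]
opening: 0.348
grip_force: 0.0
```

>>> step_arm:
  series:
    - [[0,0,-10,0,0,0,0.4],[0,0,-25,0,0,0,0.4],[0,0,-60,0,0,0,0.7],[0,0,-110,0,0,0,0.8],[0,0,-160,0,0,0,1],[0,0,-190,0,0,0,1],[0,0,-190,0,0,0,1]]

```text
time: 27.0
ee_pos: [0.5942, -0.0972, 0.2079]
tcp_rot: [3.133, 0.004, 1.655]
wrist_force: [-0.5, -0.6, -0.5]
opening: 0.827
grip_force: 0.0
```

>>> step_arm:
  series:
    - [[-100,-150,-20,0,0,0,1],[-100,-150,-20,0,0,0,1],[-100,-150,-20,0,0,0,1],[-100,-150,-20,0,0,0,1],[-100,-150,-20,0,0,0,1],[-100,-150,-20,0,0,0,1],[-100,-150,-20,0,0,0,1]]

```text
time: 27.7
ee_pos: [0.4523, -0.2085, 0.2219]
tcp_rot: [-3.141, -0.001, 1.656]
wrist_force: [-0.2, 0.2, -0.1]
opening: 1.002
grip_force: 0.0
```

```bash
python3 -c "
from h import *
w=cam('wrist');cv2.imwrite('pics/w11.png',w[0]['image'])
s=cam('side');t=cam('top');cv2.imwrite('pics/t11.png',t[0]['image'][120:260,160:480])
h=hsv(t);H,S,V=h[...,0],h[...,1],h[...,2]
print('mod',blob(box((S<60)&(V>120),290,330,218,252),t,.023))"
```

```text
mod [429.2   5.1  69.5  42.5  70.7]
```

View pics/w11.png

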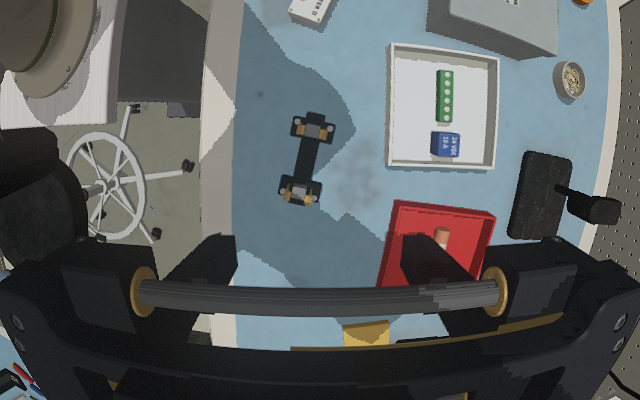

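The strip (445,96) and relay (445,144) lie apart in the white bin. The fuse is in the red bin (442,238), and the module hasn't moved. The arm is clear, so I'll hand in the job.

```bash
python3 -c "
from plant import ticket
print(ticket.finish_job())"
```

```text
the job is handed in; nothing more can be done
None
```

I put the fuse in the red bin, the battery in the yellow bin, and the relay and strip side by side in the white bin, in that order, left the module unmoved, and handed in the job at about 28 s.

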